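# Hang the ear defenders on the rail

## Robot

A 6-joint arm with a two-finger parallel gripper is mounted at the origin on the work surface. World frame = base frame: x ahead of the robot, y to its left, z up, the work surface at z = 0. Lengths are in m, angles in rad, forces in N, time in s.
With the tool pointing down it reaches from about 0.275 to 0.725 m from the base axis. Payload 5.6 kg.
Tool frame: the origin (TCP) lies on the centre line of the jaws, within the pads' length; the fingertips stand 22 mm ahead of it and the grasp point (between the pads) lies 3 mm ahead of it; z points along the fingers, y is the line along which they close (so a half turn about z gives the same grasp; the last joint's range is limited). The gripper opens to 85 mm and grips with 20 to 120 N. Pads are 22 mm wide; open, the fingers measure 114 mm over their backs; the gripper's body (76 mm by 85 mm) begins 54 mm behind the grasp point. The pads swing forward as they close: fully open they stand 13 mm farther back than shut.
Start: joints at [-0.883, 0.255, 0.108, 0, -1.424, -0.285], TCP at [0.216, -0.506, 0.253] pointing down, gripper open.
Joint ranges: [-2.95, 2.95], [-1.21, 1.97], [-1.09, 1.5], [-2.87, 1.71], [-2.94, -0.07], [-3.05, 3.05]. Speed limits (rad/s): [2.57, 2.57, 3.14, 3.14, 3.14, 3.14].

## Interface

Orientations are given as a unit quaternion [w, x, y, z].
In Python, from bench import env gives the robot as it stands.
- The arm moves only by the tool carry_out, never from a script. Its arguments are lists of equal length, an entry for each row: "offset": the shift along the tool's x, y, z in mm, a list of three; "turn": the turn, a rotation vector about the tool's x, y, z in rad, a list of three. In form: {"offset": [[x, y, z], ...], "turn": [[ax, ay, az], ...]}. A call has 1 to 8 rows; each row is the pose to reach, as a shift and turn from the pose commanded when the call began, along the tool's axes at that moment; what a row does not reach only later rows make up. A row lasts 1/12 s, in which the tool goes at most 41.7 mm and 7.16 degrees, less where a joint would pass 70% of its speed; a pose out of reach is approached as far as the arm can. A call with a gripper value outside its range is refused whole. "gripper" is the gripper's target within -1 to 1 (fully open at 1, half-way at 0, shut at -1), set as the call begins (left out, the last holds). The fingers move at their own pace and stop on an object; "force" is the grip in N (left out, the last holds). Time passes only in rows, so rows that repeat a pose let the fingers close. It gives the time, the measured TCP pose, the force, the opening and the grip force at its end, in the units of the state.
- env.observe(): the state, without advancing time (a new reading comes with each control period).
- env.camera(name): name is "scene" or "top" or "wrist"; returns the picture (420x560x3 uint8, blue, green, red); there is no depth.
- env.camera_params(name): a dict with "intrinsics" (3x3 intrinsics, pixels), "R" (3x3) and "t" (3): a world point X has camera coordinates R X + t; the wrist camera has in their place "T_tool_cam" (4x4, takes a point from camera to tool coordinates, whose origin is the TCP and whose axes are the flange's). Camera axes: x right, y down, z forward; pixel columns grow to the right and rows downward; lengths in m; the calibration is good to about 2 mm. The wrist camera is an equidistant fisheye: a pixel r from the principal point sees the ray r / f radians off the axis. A picture is of the moment at which its call begins: read the wrist's pose just before it. camera_params takes no time and is no camera call.
- env.job_done(): hands the job in; it is judged then, once.
The state is a dict: "t": time; "qpos": joint angles; "qvel": joint speeds; "effort": joint torques, N m; "ee_pos": TCP position; "tool_rot": TCP orientation; "force": force on the tool from outside, world axes, zero at the start; "wrist_torque": the same for the moment, N m; "grip_width": opening from 0.0 (shut) to 1.0 (fully open); "gripper_force": force on a finger pad.
Only numpy, scipy, OpenCV 4.12 (cv2) and the standard library are available. Lean on these libraries where they do the work, as an engineer would, in place of code of your own. Each camera call takes 0.05 s, during which the arm holds its last target. There are 200 camera calls.

## Task

The engraving is done: take the ear defenders (the headset with the big deep cups and the thick padded headband) off the table and hang them over the bar of the wooden rail, headband square across the bar and a cup on either side, so that they hang freely from the headband, about level and centred. Set them down gently on the bar, do not drop them, and leave the slim headphones standing where they are.

Things in the scene. Friction and masses are not known exactly. Their poses are not given: they have to be found in the camera images.
- defenders: Ear defenders, 0.22 kg, standing on two grey cups. Origin: underside, midway between cups; z up, x from cup to cup, y along the band's width; both ways alike. 150 mm tall, 145 over the cups; cups 70 tall, 56 wide (y), gap between them 72. Grip the padded crown by its 30 mm width (y): flat top z = 150, underside 122 mm, flat 40 mm along x; fingers must end above the underside, where the bar goes.
- bar_mid (a point): Middle of the axis of the rail's round wooden bar, 141 mm above the table. Bar 18 mm thick (top at 150 mm), level, along this frame's y, z up; 200 mm free between two posts that rise 14 mm above its axis. The rail does not move; feet 150 mm long along x under the posts, a flat stretcher 12 mm high under the bar.
- headphones: Slim cordless headphones, a bystander of like shape, but with a bare band 12 mm wide and small thin square pads (46 mm tall, 20 thick). 140 mm tall, 130 wide along x, standing on the pads. Origin: centre of the underside, z up. Leave them.
There are look-alikes about, which are no part of the job. What is shaped like the defenders but blue or turquoise is not meant.

How it is judged:
By the outcome, as a careful person would: the job done as asked, in the order asked, and still so for the second after the job is handed in, with the robot touching nothing.
It also fails if it takes over 46 s, if anything falls off the work surface, if the arm or the gripper's body presses on something with over 40 N, if the wrist force passes 120 N, or if a joint passes its speed limit or range.

## Working session

There is one attempt and no reset: what is moved stays moved. The work goes in short steps, Python scripts to look and compute and a tool call to move; the robot and the scene stay as the last step left them, time stands still between calls to the robot, and variables do not carry over. Pictures are saved under pics/ and viewed, at most 10 in all, crops included, and the job is handed in when it is done.

Besides the shell and the picture viewer there is one more tool, called after "Call:" by a JSON object that holds its "method" and its "body", one argument or row to a line. carry_out: Moves the arm, as the interface text tells. Its arguments: {"type":"object","properties":{"offset":{"type":"array"},"turn":{"type":"array"},"gripper":{"type":"number"},"force":{"type":"number"}},"required":["offset","turn"]}

```bash
mkdir -p pics; ls; python3 - <<'E'
from bench import env
import cv2,numpy as np
a=env.camera("scene");b=env.camera("top")
cv2.imwrite("pics/s.png",a);cv2.imwrite("pics/t.png",b)
o=env.observe();print(o)
for n in("scene","top","wrist"):print(n,env.camera_params(n))
E
```

```text
pics
{'t': 0.1, 'qpos': array([-8.83404080e-01,  2.55702150e-01,  1.07146492e-01, -4.20856913e-04,
       -1.42391680e+00, -2.84583846e-01]), 'qvel': array([ 0.00031338, -0.00202797,  0.00148413,  0.0023829 ,  0.00025379,
        0.00118424]), 'effort': array([-1.67293216e-03, -3.87604845e+01,  2.38474345e+01,  5.37775800e+00,
       -3.75566276e-03, -2.73254153e-05]), 'ee_pos': array([ 0.2154869 , -0.50559008,  0.25248382]), 'tool_rot': array([-2.07407737e-04, -2.00014925e-01,  9.79792470e-01,  8.38245549e-04]), 'force': array([-0.60622221, -0.01243344, -0.3733294 ]), 'wrist_torque': array([ 0.00740762, -0.01552841, -0.0507542 ]), 'gripper_force': 0.0, 'grip_width': 0.9997877078632396}
scene {'intrinsics': array([[539.70070916,   0.        , 280.61854811],
       [  0.        , 539.70070916, 202.68713552],
       [  0.        ,   0.        ,   1.        ]]), 'R': array([[-0.52106756,  0.85346971, -0.00883453],
       [ 0.56191257,  0.33523573, -0.75622171],
       [-0.64245067, -0.39900683, -0.65425582]]), 't': array([ 0.21008928, -0.19513471,  1.65028758])}
top {'intrinsics': array
[... 182 characters left out ...]
54661,  0.02248732],
       [-0.99484902, -0.02215379, -0.0989173 ],
       [ 0.09937063, -0.02039091, -0.99484154]]), 't': array([0.0134616 , 0.47269152, 1.64300107])}
wrist {'intrinsics': array([[325.1922621 ,   0.        , 280.34888616],
       [  0.        , 325.1922621 , 204.05287961],
       [  0.        ,   0.        ,   1.        ]]), 'T_tool_cam': array([[ 1.10359832e-03, -9.53563712e-01, -3.01189358e-01,
         7.67691824e-02],
       [ 9.99999384e-01,  1.01746163e-03,  4.42854768e-04,
         2.38095311e-04],
       [-1.15841620e-04, -3.01189661e-01,  9.53564248e-01,
        -1.20598945e-01],
       [ 0.00000000e+00,  0.00000000e+00,  0.00000000e+00,
         1.00000000e+00]])}
```

View pics/s.png

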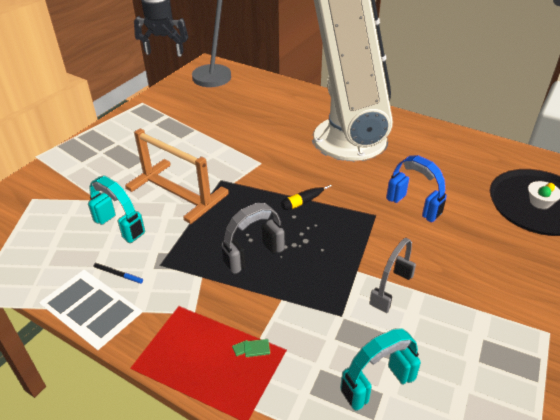

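View pics/t.png

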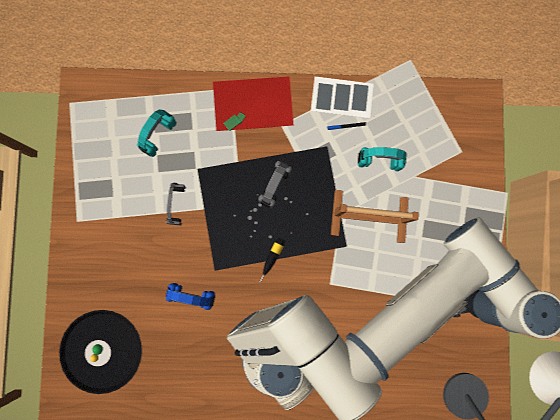

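```bash
cat > h.py <<'E'
import numpy as np,cv2
from bench import env
def ray(n,u,v,z):
    p=env.camera_params(n);K,R,t=p["intrinsics"],p["R"],p["t"]
    d=R.T@np.linalg.solve(K,[u,v,1]);c=-R.T@t
    return c+d*(z-c[2])/d[2]
def proj(n,X):
    p=env.camera_params(n);x=p["intrinsics"]@(p["R"]@np.asarray(X)+p["t"]);return x[:2]/x[2]
E
python3 - <<'E'
from h import *
b=cv2.imread("pics/t.png");s=cv2.imread("pics/s.png")
c=np.hstack([cv2.resize(b[150:260,250:430],None,fx=3,fy=3,interpolation=2),]);
d=cv2.resize(s[110:290,120:300],None,fx=3,fy=3,interpolation=2)
cv2.imwrite("pics/c1.png",c);cv2.imwrite("pics/c2.png",d)
g=b[155:215,250:300].astype(int)
m=((g.max(2)>75)&(g.max(2)-g.min(2)<30)).astype(np.uint8)
n,l,st,ce=cv2.connectedComponentsWithStats(m);i=1+np.argmax(st[1:,4])
ys,xs=np.where(l==i);r=cv2.minAreaRect(np.c_[xs+250,ys+155].astype(np.float32));print(r,st[i])
for p in cv2.boxPoints(r):print(p,ray("top",*p,.15),ray("top",*p,.0))
print("c",ray("top",*r[0],.15))
E
```

```text
((274.0, 183.0), (16.099689483642578, 43.826934814453125), 26.56505012512207) [  8   6  33  45 437]
[257. 199.] [0.49626831 0.07497687 0.15      ] [0.51483947 0.07669608 0.        ]
[276.59998 159.79999] [0.61721417 0.01841    0.15      ] [0.64763518 0.01458699 0.        ]
[291. 167.] [ 0.59616642 -0.02561179  0.15      ] [ 0.62452524 -0.0337479   0.        ]
[271.40002 206.20001] [0.47549083 0.03128469 0.15      ] [0.49202629 0.02872309 0.        ]
c [0.54602406 0.02487718 0.15      ]
```

View pics/c1.png

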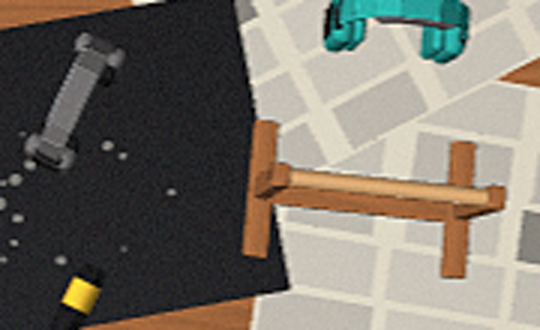

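View pics/c2.png

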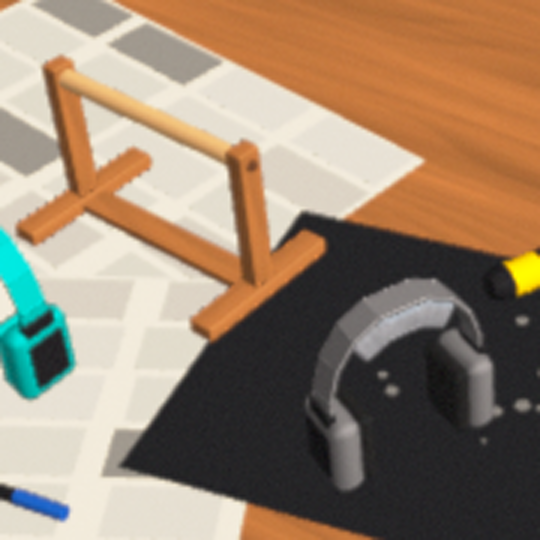

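```bash
python3 - <<'E'
from h import *
A=ray("top",346.7,211,.141);B=ray("top",412.3,216.3,.141);print(A,B,np.linalg.norm(A-B),(A+B)/2,np.degrees(np.arctan2(*(A-B)[:2])))
print(proj("scene",A),proj("scene",B))
A=ray("scene",197.8,161.5,.141);B=ray("scene",141.3,137,.141);print(A,B,np.linalg.norm(A-B),(A+B)/2)
C=ray("top",276,184,.15);print(C,proj("scene",C), "crown in scene crop",(proj("scene",C)-[120,110])*3)
o=env.observe();from scipy.spatial.transform import Rotation as R
q=o["tool_rot"];M=R.from_quat(q,scalar_first=True).as_matrix();print(M, M.T@(C+[0,0,.13]-o["ee_pos"])*1000)
E
```

```text
[ 0.46700102 -0.19702583  0.141     ] [ 0.45529711 -0.39666064  0.141     ] 0.19997759723162264 [ 0.46114906 -0.29684323  0.141     ] 3.355214428620477
[198.7924981  160.12959877] [141.52970022 134.87415102]
[ 0.47277732 -0.1956105   0.141     ] [ 0.46312401 -0.3903041   0.141     ] 0.19493276234948367 [ 0.46795067 -0.2929573   0.141     ]
[0.54311995 0.01878667 0.15      ] [254.34758195 204.00326177] crown in scene crop [403.04274584 282.00978531]
[[-9.19987974e-01 -3.91945886e-01 -7.41756319e-04]
 [-3.91946582e-01  9.19986655e-01  1.55964407e-03]
 [ 7.11098382e-05  1.72558264e-03 -9.99998509e-01]] [-506.94418576  354.05266689  -26.94131802]
```

Call:
{"method": "carry_out", "body": {
  "offset": [
    [-20, 14, -4],
    [-55, 38, -8],
    [-90, 63, -12],
    [-125, 87, -16],
    [-160, 112, -20],
    [-195, 136, -24],
    [-228, 160, -27],
    [-260, 182, -30]
  ],
  "turn": [
    [0, 0, 0.08],
    [0, 0, 0.19],
    [0, 0, 0.3],
    [0, 0, 0.41],
    [0, 0, 0.52],
    [0, 0, 0.63],
    [0, 0, 0.75],
    [0, 0, 0.87]
  ],
  "gripper": 1
}}

```text
t: 0.77
ee_pos: [0.3638, -0.2679, 0.2802]
tool_rot: [-0.0, 0.207, 0.978, 0.0]
force: [0.5, -0.9, -0.7]
grip_width: 0.999
gripper_force: 0.0
```

```bash
cat >> h.py <<'E'
from scipy.spatial.transform import Rotation as Ro
def go(x,y,z,yaw):  # offset mm/turn in tool axes to reach pose, tool y at yaw deg, pointing down
    o=env.observe();M=Ro.from_quat(o["tool_rot"],scalar_first=True).as_matrix();a=np.radians(yaw)
    Y=np.array([np.cos(a),np.sin(a),0]);Z=np.array([0,0,-1.]);T=np.c_[np.cross(Y,Z),Y,Z]
    print("t",o["t"],"pos",o["ee_pos"].round(4),"yaw",np.degrees(np.arctan2(M[1,1],M[0,1])).round(2),"off",(M.T@(np.array([x,y,z])-o["ee_pos"])*1000).round(1),"turn",Ro.from_matrix(M.T@T).as_rotvec().round(3),"q",o["qpos"].round(2))
def wray(u,v,z):
    p=env.camera_params("wrist");o=env.observe();K=p["intrinsics"];M=Ro.from_quat(o["tool_rot"],scalar_first=True).as_matrix()
    a=np.array([u-K[0,2],v-K[1,2]])/K[0,0];r=np.hypot(*a);d=np.r_[a*np.sinc(r/np.pi),np.cos(r)]
    T=p["T_tool_cam"];d=M@T[:3,:3]@d;c=o["ee_pos"]+M@T[:3,3];return c+d*(z-c[2])/d[2]
E
python3 -c "
from h import *
go(.543,.019,.28,62.7)"
```

```text
t 0.7667 pos [ 0.3638 -0.2679  0.2802] yaw 66.13 off [-4.780e+01  3.349e+02  2.000e-01] turn [ 0.   -0.    0.06] q [-0.29  0.05 -0.07 -0.   -1.45 -1.7 ]
```

Call:
{"method": "carry_out", "body": {
  "offset": [
    [-4, 40, 0],
    [-8, 80, 0],
    [-11, 120, 0],
    [-14, 160, 0],
    [-18, 200, 0],
    [-21, 240, 1],
    [-24, 275, 2],
    [-26, 300, 3]
  ],
  "turn": [
    [0, 0, 0],
    [0, 0, 0.01],
    [0, 0, 0.01],
    [0, 0, 0.01],
    [0, 0, 0.01],
    [0, 0, 0.01],
    [0, 0, 0.01],
    [0, 0, 0.01]
  ]
}}

```text
t: 1.43
ee_pos: [0.508, -0.0023, 0.2765]
tool_rot: [-0.001, 0.208, 0.978, 0.0]
force: [0.9, -0.6, -0.2]
grip_width: 1.002
gripper_force: 0.0
```

Call:
{"method": "carry_out", "body": {
  "offset": [
    [0, 0, 0],
    [0, 0, 0],
    [0, 0, 0]
  ],
  "turn": [
    [0, 0, 0],
    [0, 0, 0],
    [0, 0, 0]
  ]
}}

```text
t: 1.68
ee_pos: [0.507, -0.0053, 0.2769]
tool_rot: [-0.0, 0.209, 0.978, -0.0]
force: [-0.8, -0.9, 0.2]
grip_width: 0.998
gripper_force: 0.0
```

```bash
python3 -c "
from h import *
go(.543,.019,.28,62.7)
a=env.camera('wrist');cv2.imwrite('pics/w1.png',a)"
```

```text
t 1.6833 pos [ 0.507  -0.0053  0.2769] yaw 65.87 off [-22.9  36.9  -3.1] turn [-0.001 -0.001  0.055] q [ 0.3   0.16  0.05  0.   -1.46 -2.29]
```

View pics/w1.png

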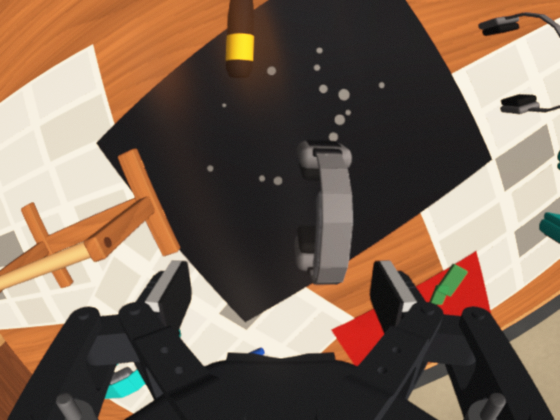

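```bash
python3 - <<'E'
from h import *
a=cv2.imread('pics/w1.png')
cv2.imwrite('pics/w1c.png',cv2.resize(a[125:300,270:380],None,fx=3.4,fy=3.4,interpolation=2))
for r in(180,195,205,215,225,235,245):
    g=a[r,290:375].max(1);x=np.where(g>62)[0]+290;print(r,x.min(),x.max(),wray(x.min()-.5,r,.15)[:2].round(4),wray(x.max()+.5,r,.15)[:2].round(4),wray((x.min()+x.max())/2,r,.15)[:2].round(4))
E
```

```text
180 321 350 [0.503  0.0311] [0.5126 0.0533] [0.5078 0.0421]
195 319 352 [0.5137 0.025 ] [0.5249 0.0504] [0.5192 0.0376]
205 319 352 [0.5214 0.0219] [0.5329 0.0474] [0.5271 0.0345]
215 318 353 [0.529  0.0179] [0.5413 0.0452] [0.5351 0.0314]
225 318 353 [0.5371 0.0147] [0.5497 0.0422] [0.5433 0.0283]
235 318 351 [0.5453 0.0113] [0.5575 0.0376] [0.5513 0.0244]
245 317 374 [0.5535 0.0072] [0.5751 0.0532] [0.564  0.0298]
```

View pics/w1c.png

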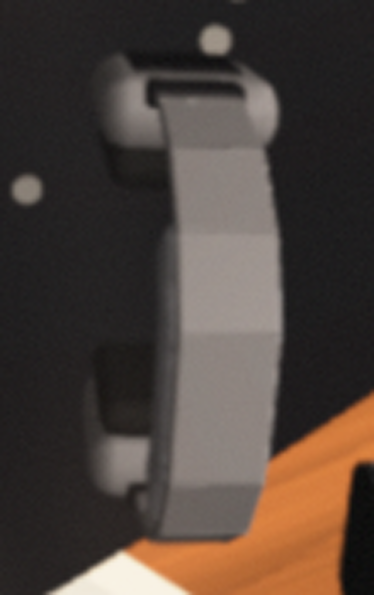

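```bash
python3 - <<'E'
from h import *
P=lambda x,y:wray(270+(x+.5)/3.4-.5,125+(y+.5)/3.4-.5,.15)
a,b,c,d=P(181,332),P(282,332),P(166,485),P(264,485)
print(a,b,c,d);n=np.linalg.norm;print("wid",n(a-b),n(c-d),"len",n(a-c),n(b-d));C=(a+b+c+d)/4
v=(c+d-a-b)[:2];print(C,np.degrees(np.arctan2(v[1],v[0])),"top px",proj("top",C))
u=v/n(v);
for s in(-.0725,.0725):print("cup top",proj("top",[*(C[:2]+s*u),.07]))
go(C[0],C[1],.2,np.degrees(np.arctan2(v[1],v[0]))+90)
E
```

```text
[0.53668737 0.0196014  0.15      ] [0.5470586  0.04234231 0.15      ] [0.57414946 0.00088161 0.15      ] [0.5851659  0.02400778 0.15      ]
wid 0.02499422396749677 0.025616044227650833 len 0.04187886643337694 0.042288538456404165
[0.56076533 0.02170827 0.15      ] -26.120330517106105 top px [275.14627845 178.192507  ]
cup top [263.97209215 202.45886409]
cup top [284.88913093 162.34338253]
t 1.7333 pos [ 0.5069 -0.0057  0.2772] yaw 65.82 off [-37.9  47.1  77.2] turn [-0.    -0.     0.034] q [ 0.3   0.16  0.05  0.   -1.46 -2.29]
```

Call:
{"method": "carry_out", "body": {
  "offset": [
    [-19, 23, 10],
    [-38, 47, 30],
    [-38, 47, 50],
    [-38, 47, 70],
    [-38, 47, 85],
    [-38, 47, 85],
    [-38, 47, 85],
    [-38, 47, 85]
  ],
  "turn": [
    [0, 0, 0.02],
    [0, 0, 0.035],
    [0, 0, 0.035],
    [0, 0, 0.035],
    [0, 0, 0.035],
    [0, 0, 0.035],
    [0, 0, 0.035],
    [0, 0, 0.035]
  ]
}}

```text
t: 2.4
ee_pos: [0.5617, 0.0216, 0.1938]
tool_rot: [0.001, 0.227, 0.974, 0.0]
force: [-0.1, -0.2, -0.4]
grip_width: 0.999
gripper_force: 0.0
```

```bash
python3 -c "
from h import *
go(.5608,.0217,.15,63.9)
a=env.camera('wrist');cv2.imwrite('pics/w2.png',a)"
```

```text
t 2.4 pos [0.5617 0.0216 0.1938] yaw 63.81 off [ 1.  -0.3 43.8] turn [ 0.001  0.002 -0.002] q [ 0.32  0.3   0.02  0.   -1.29 -2.35]
```

View pics/w2.png

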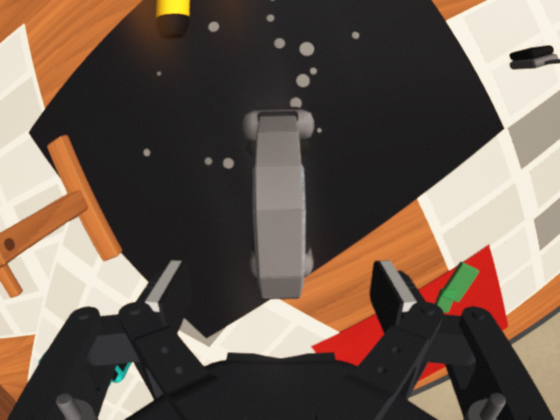

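Call:
{"method": "carry_out", "body": {
  "offset": [
    [1, 0, 15],
    [2, 0, 30],
    [2, 0, 40],
    [2, 0, 44],
    [2, 0, 44],
    [2, 0, 44]
  ],
  "turn": [
    [0, 0, 0],
    [0, 0, 0],
    [0, 0, 0],
    [0, 0, 0],
    [0, 0, 0],
    [0, 0, 0]
  ]
}}

```text
t: 2.95
ee_pos: [0.5599, 0.0231, 0.1491]
tool_rot: [0.001, 0.226, 0.974, 0.0]
force: [0.4, 0.5, 0.2]
grip_width: 0.996
gripper_force: 0.0
```

Call:
{"method": "carry_out", "body": {
  "offset": [
    [0, 0, 0],
    [0, 0, 0],
    [0, 0, 0],
    [0, 0, 0],
    [0, 0, 0],
    [0, 0, 0],
    [0, 0, 0],
    [0, 0, 0]
  ],
  "turn": [
    [0, 0, 0],
    [0, 0, 0],
    [0, 0, 0],
    [0, 0, 0],
    [0, 0, 0],
    [0, 0, 0],
    [0, 0, 0],
    [0, 0, 0]
  ],
  "gripper": -1,
  "force": 40
}}

```text
t: 3.62
ee_pos: [0.5596, 0.023, 0.1487]
tool_rot: [0.0, 0.226, 0.974, -0.0]
force: [-0.6, -0.9, 3.8]
grip_width: 0.346
gripper_force: 41.0
```

Call:
{"method": "carry_out", "body": {
  "offset": [
    [0, 0, 0],
    [0, 0, 0],
    [0, 0, 0],
    [0, 0, 0],
    [0, 0, 0],
    [0, 0, 0]
  ],
  "turn": [
    [0, 0, 0],
    [0, 0, 0],
    [0, 0, 0],
    [0, 0, 0],
    [0, 0, 0],
    [0, 0, 0]
  ]
}}

```text
t: 4.12
ee_pos: [0.5596, 0.023, 0.1487]
tool_rot: [0.0, 0.226, 0.974, -0.0]
force: [-1.7, -1.7, 5.8]
grip_width: 0.34
gripper_force: 41.2
```

Call:
{"method": "carry_out", "body": {
  "offset": [
    [0, 0, -6],
    [0, 0, -20],
    [0, 0, -45],
    [0, 0, -75],
    [0, 0, -105],
    [0, 0, -135],
    [0, 0, -158],
    [0, 0, -172]
  ],
  "turn": [
    [0, 0, 0],
    [0, 0, 0],
    [0, 0, 0],
    [0, 0, 0],
    [0, 0, 0],
    [0, 0, 0],
    [0, 0, 0],
    [0, 0, 0]
  ]
}}

```text
t: 4.78
ee_pos: [0.5598, 0.0234, 0.3228]
tool_rot: [0.001, 0.226, 0.974, 0.001]
force: [-0.6, -0.5, -2.0]
grip_width: 0.344
gripper_force: 40.4
```

Call:
{"method": "carry_out", "body": {
  "offset": [
    [0, 0, 0],
    [0, 0, 0]
  ],
  "turn": [
    [0, 0, 0],
    [0, 0, 0]
  ]
}}

```text
t: 4.95
ee_pos: [0.5593, 0.0237, 0.3195]
tool_rot: [-0.0, 0.226, 0.974, 0.001]
force: [0.3, 0.2, -2.4]
grip_width: 0.337
gripper_force: 40.4
```

```bash
python3 -c "
from h import *
go(.464,-.295,.32,86.8)"
```

```text
t 4.95 pos [0.5593 0.0237 0.3195] yaw 63.86 off [ -54.9 -328.1   -0.8] turn [ 0.001 -0.001 -0.4  ] q [ 0.32  0.27  0.29 -0.   -1.59 -2.35]
```

Call:
{"method": "carry_out", "body": {
  "offset": [
    [-2, -10, -1],
    [-6, -32, -2],
    [-11, -62, -3],
    [-16, -95, -4],
    [-22, -130, -4],
    [-27, -162, -4],
    [-32, -192, -4],
    [-37, -220, -4]
  ],
  "turn": [
    [0, 0, -0.02],
    [0, 0, -0.05],
    [0, 0, -0.09],
    [0, 0, -0.13],
    [0, 0, -0.17],
    [0, 0, -0.21],
    [0, 0, -0.25],
    [0, 0, -0.28]
  ]
}}

```text
t: 5.62
ee_pos: [0.4942, -0.1917, 0.3218]
tool_rot: [-0.002, 0.087, 0.996, 0.001]
force: [0.7, 0.0, -1.9]
grip_width: 0.346
gripper_force: 40.4
```

Call:
{"method": "carry_out", "body": {
  "offset": [
    [0, -25, 0],
    [0, -45, 0],
    [0, -62, 0],
    [0, -75, 0],
    [0, -85, 0],
    [0, -90, 0],
    [0, -90, 0],
    [0, -90, 0]
  ],
  "turn": [
    [0, 0, -0.03],
    [0, 0, -0.06],
    [0, 0, -0.08],
    [0, 0, -0.1],
    [0, 0, -0.11],
    [0, 0, -0.12],
    [0, 0, -0.12],
    [0, 0, -0.12]
  ]
}}

```text
t: 6.28
ee_pos: [0.4796, -0.2788, 0.3229]
tool_rot: [-0.001, 0.028, 1.0, 0.001]
force: [-0.2, 0.3, -1.7]
grip_width: 0.342
gripper_force: 40.4
```

```bash
python3 -c "
from h import *
go(.464,-.295,.32,86.8)
a=env.camera('wrist');s=env.camera('scene')
cv2.imwrite('pics/w3.png',np.vstack([cv2.resize(a,(450,338)),cv2.resize(s[70:250,80:320],(340,255),interpolation=2)[:, :].copy() if 0 else cv2.resize(s[50:220,70:330],(450,262))]))"
```

```text
t 6.2833 pos [ 0.4796 -0.2788  0.3229] yaw 86.74 off [ 14.7 -17.1   2.9] turn [ 0.001 -0.002 -0.001] q [-0.24  0.26  0.29 -0.   -1.6  -1.38]
```

View pics/w3.png

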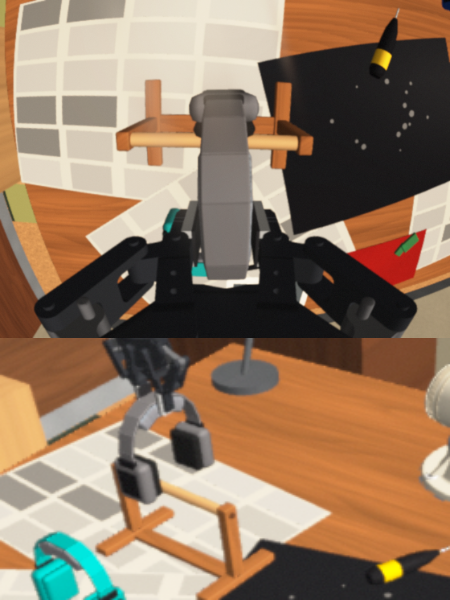

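```bash
python3 - <<'E'
from h import *
a=env.camera('wrist');h=cv2.cvtColor(a,cv2.COLOR_BGR2HSV)
for c in (180,205,230,320,340,355):
    col=h[150:200,c].astype(int)
    m=(col[:,0]>10)&(col[:,0]<24)&(col[:,1]>70)&(col[:,1]<165)&(col[:,2]>120)
    r=np.where(m)[0]+150
    if len(r): print(c,r.min(),r.max(),len(r),wray(c,r.min()-.5,.141)[:2].round(4),wray(c,r.max()+.5,.141)[:2].round(4),wray(c,(r.min()+r.max())/2,.141)[:2].round(4))
    else: print(c,h[160:185:4,c].tolist())
# post inner ends along row ~ bar
r=[h[176,c].tolist() for c in range(150,190,4)];print(r);print([h[179,c].tolist() for c in range(350,390,4)])
E
```

```text
180 150 181 32 [ 0.4383 -0.373 ] [ 0.47  -0.377] [ 0.454  -0.3749]
205 150 181 32 [ 0.4404 -0.3479] [ 0.4718 -0.3512] [ 0.456  -0.3495]
230 163 182 20 [ 0.4548 -0.3247] [ 0.4744 -0.3265] [ 0.4645 -0.3256]
320 166 184 19 [ 0.4625 -0.2392] [ 0.4812 -0.2397] [ 0.4718 -0.2395]
340 167 185 19 [ 0.4643 -0.2199] [ 0.4832 -0.22  ] [ 0.4737 -0.22  ]
355 168 185 18 [ 0.4659 -0.205 ] [ 0.4839 -0.205 ] [ 0.4748 -0.205 ]
[[12, 182, 189], [12, 180, 191], [13, 178, 195], [15, 152, 210], [17, 133, 234], [17, 131, 233], [17, 131, 234], [17, 129, 233], [16, 128, 233], [17, 127, 232]]
[[18, 132, 238], [18, 131, 239], [18, 131, 239], [18, 131, 240], [18, 132, 240], [14, 152, 164], [12, 183, 176], [12, 182, 191], [12, 181, 193], [12, 182, 195]]
```

```bash
python3 -c "
from h import *
go(.4665,-.293,.19,85.5)"
```

```text
t 6.4333 pos [ 0.48   -0.2785  0.3239] yaw 86.8 off [ 12.6 -15.2 133.9] turn [ 0.    -0.     0.023] q [-0.24  0.26  0.29 -0.   -1.6  -1.38]
```

Call:
{"method": "carry_out", "body": {
  "offset": [
    [4, -5, 0],
    [9, -11, 0],
    [12.5, -15, 2],
    [12.5, -15, 6],
    [12.5, -15, 14],
    [12.5, -15, 24],
    [12.5, -15, 34],
    [12.5, -15, 44]
  ],
  "turn": [
    [0, 0, 0.01],
    [0, 0, 0.02],
    [0, 0, 0.023],
    [0, 0, 0.023],
    [0, 0, 0.023],
    [0, 0, 0.023],
    [0, 0, 0.023],
    [0, 0, 0.023]
  ]
}}

```text
t: 7.1
ee_pos: [0.4663, -0.2932, 0.2785]
tool_rot: [-0.001, 0.04, 0.999, 0.0]
force: [0.3, 0.6, -2.1]
grip_width: 0.338
gripper_force: 40.4
```

Call:
{"method": "carry_out", "body": {
  "offset": [
    [0, 0, 12],
    [0, 0, 24],
    [0, 0, 36],
    [0, 0, 48],
    [0, 0, 60],
    [0, 0, 70],
    [0, 0, 76],
    [0, 0, 78]
  ],
  "turn": [
    [0, 0, 0],
    [0, 0, 0],
    [0, 0, 0],
    [0, 0, 0],
    [0, 0, 0],
    [0, 0, 0],
    [0, 0, 0],
    [0, 0, 0]
  ]
}}

```text
t: 7.77
ee_pos: [0.4659, -0.2932, 0.2006]
tool_rot: [-0.001, 0.04, 0.999, 0.0]
force: [-0.7, 0.5, -1.9]
grip_width: 0.342
gripper_force: 40.4
```

```bash
python3 -c "
from h import *
go(.4665,-.293,.18,85.5)
a=env.camera('wrist');s=env.camera('scene');print(env.observe()['force'])
cv2.imwrite('pics/w4.png',np.vstack([cv2.resize(a,(400,300)),cv2.resize(s[90:220,90:263],(400,300),interpolation=2)]))"
```

```text
t 7.7667 pos [ 0.4659 -0.2932  0.2006] yaw 85.45 off [-0.6  0.2 20.6] turn [ 0.001 -0.002 -0.001] q [-0.28  0.28  0.01 -0.   -1.3  -1.37]
[ 0.42470862  0.19009025 -1.701955  ]
```

View pics/w4.png

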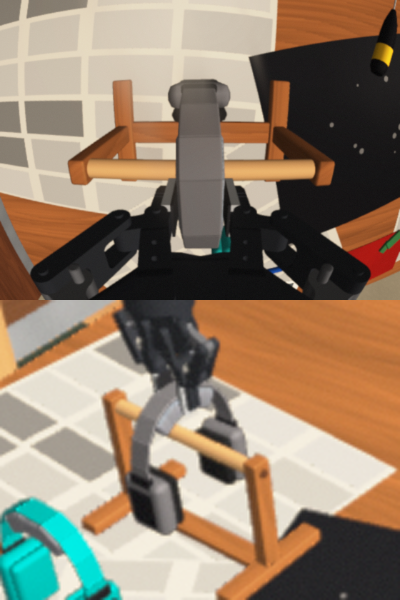

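Call:
{"method": "carry_out", "body": {
  "offset": [
    [-1, 0, 3],
    [-2, 0, 8],
    [-3, 0, 13],
    [-3, 0, 17],
    [-3, 0, 19],
    [-3, 0, 20],
    [-3, 0, 20.5],
    [-3, 0, 20.5]
  ],
  "turn": [
    [0, 0, 0],
    [0, 0, 0],
    [0, 0, 0],
    [0, 0, 0],
    [0, 0, 0],
    [0, 0, 0],
    [0, 0, 0],
    [0, 0, 0]
  ]
}}

```text
t: 8.53
ee_pos: [0.4695, -0.2938, 0.1818]
tool_rot: [0.0, 0.04, 0.999, -0.0]
force: [0.5, -0.1, -1.9]
grip_width: 0.341
gripper_force: 40.4
```

Call:
{"method": "carry_out", "body": {
  "offset": [
    [0, 0, 0.4],
    [0, 0, 0.8],
    [0, 0, 1.2],
    [0, 0, 1.6],
    [0, 0, 2],
    [0, 0, 2],
    [0, 0, 2]
  ],
  "turn": [
    [0, 0, 0],
    [0, 0, 0],
    [0, 0, 0],
    [0, 0, 0],
    [0, 0, 0],
    [0, 0, 0],
    [0, 0, 0]
  ]
}}

```text
t: 9.12
ee_pos: [0.4695, -0.2937, 0.1797]
tool_rot: [-0.0, 0.04, 0.999, -0.0]
force: [1.0, 0.1, -2.6]
grip_width: 0.338
gripper_force: 40.4
```

Call:
{"method": "carry_out", "body": {
  "offset": [
    [0, 0, 0.5],
    [0, 0, 1],
    [0, 0, 1.5],
    [0, 0, 2],
    [0, 0, 2],
    [0, 0, 2]
  ],
  "turn": [
    [0, 0, 0],
    [0, 0, 0],
    [0, 0, 0],
    [0, 0, 0],
    [0, 0, 0],
    [0, 0, 0]
  ]
}}

```text
t: 9.62
ee_pos: [0.4695, -0.2937, 0.1777]
tool_rot: [-0.0, 0.04, 0.999, 0.0]
force: [-0.9, 0.4, -2.6]
grip_width: 0.344
gripper_force: 40.4
```

Call:
{"method": "carry_out", "body": {
  "offset": [
    [0, 0, 0.3],
    [0, 0, 0.6],
    [0, 0, 0.9],
    [0, 0, 1],
    [0, 0, 1]
  ],
  "turn": [
    [0, 0, 0],
    [0, 0, 0],
    [0, 0, 0],
    [0, 0, 0],
    [0, 0, 0]
  ]
}}

```text
t: 10.03
ee_pos: [0.4695, -0.2937, 0.1767]
tool_rot: [-0.0, 0.04, 0.999, 0.0]
force: [-0.3, 0.4, -2.4]
grip_width: 0.344
gripper_force: 40.4
```

Call:
{"method": "carry_out", "body": {
  "offset": [
    [0, 0, 0.3],
    [0, 0, 0.6],
    [0, 0, 0.9],
    [0, 0, 1],
    [0, 0, 1]
  ],
  "turn": [
    [0, 0, 0],
    [0, 0, 0],
    [0, 0, 0],
    [0, 0, 0],
    [0, 0, 0]
  ]
}}

```text
t: 10.45
ee_pos: [0.4696, -0.2938, 0.1765]
tool_rot: [0.0, 0.04, 0.999, -0.0]
force: [-2.1, 2.7, 5.8]
grip_width: 0.343
gripper_force: 41.2
```

Call:
{"method": "carry_out", "body": {
  "offset": [
    [0, 0, 0.3],
    [0, 0, 0.6],
    [0, 0, 0.9],
    [0, 0, 1],
    [0, 0, 1]
  ],
  "turn": [
    [0, 0, 0],
    [0, 0, 0],
    [0, 0, 0],
    [0, 0, 0],
    [0, 0, 0]
  ]
}}

```text
t: 10.87
ee_pos: [0.4696, -0.2938, 0.1764]
tool_rot: [0.001, 0.039, 0.999, -0.0]
force: [-3.0, 4.1, 10.4]
grip_width: 0.34
gripper_force: 41.8
```

Call:
{"method": "carry_out", "body": {
  "offset": [
    [0, 0, -0.5],
    [0, 0, -1],
    [0, 0, -1.2],
    [0, 0, -1.2]
  ],
  "turn": [
    [0, 0, 0],
    [0, 0, 0],
    [0, 0, 0],
    [0, 0, 0]
  ],
  "force": 20
}}

```text
t: 11.2
ee_pos: [0.4696, -0.2938, 0.1764]
tool_rot: [0.0, 0.04, 0.999, -0.0]
force: [-2.2, 2.4, 6.4]
grip_width: 0.339
gripper_force: 41.2
```

Call:
{"method": "carry_out", "body": {
  "offset": [
    [0, 0, 0],
    [0, 0, 0],
    [0, 0, 0],
    [0, 0, 0],
    [0, 0, 0],
    [0, 0, 0]
  ],
  "turn": [
    [0, 0, 0],
    [0, 0, 0],
    [0, 0, 0],
    [0, 0, 0],
    [0, 0, 0],
    [0, 0, 0]
  ],
  "gripper": -0.2
}}

```text
t: 11.7
ee_pos: [0.4695, -0.2938, 0.1758]
tool_rot: [-0.0, 0.04, 0.999, 0.0]
force: [0.4, -0.3, 0.3]
grip_width: 0.4
gripper_force: 0.0
```

```bash
python3 -c "
from h import *
go(.4665,-.293,.18,85.5)
a=env.camera('wrist');s=env.camera('scene');print(env.observe()['force'])
cv2.imwrite('pics/w5.png',np.vstack([cv2.resize(a,(400,300)),cv2.resize(s[90:220,90:263],(400,300),interpolation=2)]))"
```

```text
t 11.7 pos [ 0.4695 -0.2938  0.1758] yaw 85.45 off [ 3.1  0.5 -4.2] turn [ 0.    -0.    -0.001] q [-0.28  0.3  -0.03 -0.   -1.24 -1.37]
[0.4959256  0.04349905 0.63968803]
```

View pics/w5.png

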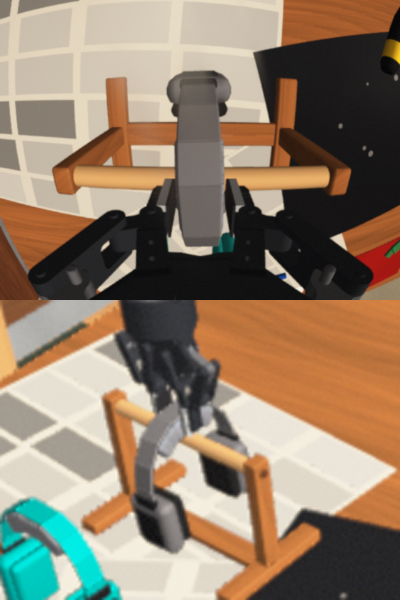

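Call:
{"method": "carry_out", "body": {
  "offset": [
    [0, 0, 0],
    [0, 0, 0],
    [0, 0, 0],
    [0, 0, 0],
    [0, 0, 0],
    [0, 0, 0]
  ],
  "turn": [
    [0, 0, 0],
    [0, 0, 0],
    [0, 0, 0],
    [0, 0, 0],
    [0, 0, 0],
    [0, 0, 0]
  ],
  "gripper": 0.5
}}

```text
t: 12.3
ee_pos: [0.4695, -0.2937, 0.1759]
tool_rot: [0.0, 0.04, 0.999, 0.0]
force: [0.1, -0.5, 0.1]
grip_width: 0.755
gripper_force: 0.0
```

Call:
{"method": "carry_out", "body": {
  "offset": [
    [0, 0, -5],
    [0, 0, -15],
    [0, 0, -30],
    [0, 0, -50],
    [0, 0, -75],
    [0, 0, -100],
    [0, 0, -120],
    [0, 0, -120]
  ],
  "turn": [
    [0, 0, 0],
    [0, 0, 0],
    [0, 0, 0],
    [0, 0, 0],
    [0, 0, 0],
    [0, 0, 0],
    [0, 0, 0],
    [0, 0, 0]
  ]
}}

```text
t: 12.97
ee_pos: [0.4708, -0.295, 0.3021]
tool_rot: [0.004, 0.04, 0.999, -0.002]
force: [0.4, 0.4, 0.6]
grip_width: 0.749
gripper_force: 0.0
```

```bash
python3 - <<'E'
from h import *
go(.4665,-.293,.3,85.5)
a=env.camera('wrist');s=env.camera('scene')
np.savez("f.npz",a=a,s=s)
# predicted scene pixels if level: origin at bar, underside .150 => base z .028
c=np.array([.4675,-.2935]);th=np.radians(-4.3);X=np.array([np.cos(th),np.sin(th)]);Y=np.array([-X[1],X[0]])
m=((s.max(2)<125)&(s.max(2).astype(int)-s.min(2)<22)).astype(np.uint8)
l,t=90,90;sub=m[90:225,110:200]
for sg in(1,-1):
    pts=np.array([proj("scene",[*(c+sg*d*X+e*.028*Y),.028+h]) for d in(.036,.0725) for e in(-1,1) for h in(0,.07)])
    print("pred cup",sg,pts.min(0).round(1),pts.max(0).round(1))
print("crown",proj("scene",[*c,.178]).round(1))
n,lb,st,ce=cv2.connectedComponentsWithStats(sub)
for i in range(1,n):
    if st[i,4]>40: print(st[i]+[110,90,0,0,0])
print("\n".join("".join(" #"[v] for v in r) for r in sub[30:,::1]))
E
```

```text
t 12.9667 pos [ 0.4708 -0.295   0.3021] yaw 85.45 off [4.5 1.7 2. ] turn [-0.004  0.009 -0.001] q [-0.28  0.25  0.22  0.   -1.53 -1.37]
pred cup 1 [142.9 165.4] [172.8 201.7]
pred cup -1 [173.  145.6] [200.7 180.2]
crown [166.5 136.6]
[164  90  10  14  88]
[182 137  11  15  81]
[147 150  25  49 509]
[176 157  21  19 208]
                                                                                          
                                                                                          
                                                                                          
                                                                                          
                                                                                          
                                                                                          
                                                                                          
                                                                                          
                                                 
[... 8077 characters left out ...]
                                                               
                    #####                                                                #
                   #####                                                                ##
                  ####                                                                 ###
                   ##       ##                                                        ####
                           ###                                                      ######
                         ######                                                    #######
                        #######                                                #  ########
```

Call:
{"method": "carry_out", "body": {
  "offset": [
    [0, 0, -10],
    [0, 0, -10],
    [0, 0, -10],
    [0, 0, -10],
    [0, 0, -10],
    [0, 0, -10],
    [0, 0, -10],
    [0, 0, -10]
  ],
  "turn": [
    [0, 0, 0],
    [0, 0, 0],
    [0, 0, 0],
    [0, 0, 0],
    [0, 0, 0],
    [0, 0, 0],
    [0, 0, 0],
    [0, 0, 0]
  ]
}}

```text
t: 13.73
ee_pos: [0.4695, -0.2937, 0.3058]
tool_rot: [-0.0, 0.04, 0.999, 0.0]
force: [-0.6, -0.2, 0.1]
grip_width: 0.753
gripper_force: 0.0
```

```bash
python3 - <<'E'
from h import *
s=env.camera('scene').astype(int);p=np.load("f.npz")["s"].astype(int)
d=abs(s-p).max(2)[140:205,140:205];print("moved px",(d>40).sum(),d.mean())
b=env.camera('top').astype(int);q=cv2.imread("pics/t.png").astype(int);print("headphones",(abs(b-q).max(2)[175:230,160:192]>40).sum())
if (d>40).sum()<15: print(env.job_done())
E
```

```text
moved px 0 1.6558579881656805
headphones 0
the job is handed in; nothing more can be done
None
```

The ear defenders hang still from the headband over the middle of the bar, square across it and within about 2–3° of level by camera; they were set down gently, the slim headphones were not moved, and the job is handed in at about 14 s.

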